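# Hold a bevelled shelf cleat in the gluing jig

## Task

Put the bevelled wooden shelf cleat flat on the white bed of the gluing jig, bevel up and facing away from the fence, with its square long side flush along the fence and its end up against the stop block. Then hold it as for gluing: with one firm diagonal push, press it down onto the bed and back against the fence at the same time, and finish while still pushing, without letting go. Do not shift the stop block, and leave everything else on the desk and jig where it is.

Things in the scene. Friction and masses are not known exactly. Their poses are not given: they have to be found in the camera images.
- cleat: Loose pale wooden bar with one long top edge cut off at 45 degrees, flat on the desk left of the jig, yaw varies. 50 (its x) x 150 (y) x 40 mm high, 0.1-0.2 kg. Origin: centre of underside. The -x side is upright to 22 mm, then bevels inwards to the top edge at x = -7 mm, height 40; the +x side is square. Seated in the jig its axes match the jig's, +x side at the fence, -y end at the stop.
- bevel (a point): Middle of the cleat's bevel face, at (-16, 0, 31) mm in the cleat's frame.
- cleat_end (a point): Foot of the cleat's -y end, at (0, -75, 0) mm in the cleat's frame; the end that goes against the stop block.
- jig: Gluing jig fixed to the desk; place and yaw vary. Slick white bed 170 (x) x 310 mm (y), top 18 mm above the desk, dark wooden fence along its far (+x) side, stop block near its right (-y) end. Origin: centre of the jig at desk level; x points across the bed to the fence, y along the fence to the left. Wood slides easily on bed and fence (friction about 0.25).
- bed: The white bed of the jig; same origin and axes as the jig (fixed to it), upper face 18 mm above the origin.
- fence: The dark wooden fence of the jig, fixed; same origin and axes as the jig. A straight rail the whole 310 mm length of the bed, 30 mm thick and 30 mm high above the bed; its face towards the bed is at jig x = +50 mm.
- fence_foot (a point): Point where the fence's face meets the bed, at (50, 0, 18) mm in the jig's frame, axes as the jig.
- stop_face (a point): Foot of the stop block's working face (looks to +y), on the bed at jig x = 18 mm; axes as the jig. Block: dark wood, jig x -12 to 48 mm, 30 mm thick (to -y), 28 mm high, black knob on top to 46 mm. It is clamped at a different place along the fence each time (face at jig y -120 to -80 mm); slips only above about 60 N.
- tin: Small steel tin of screws, 42 mm across, 32 mm high, standing on the bed near its left (+y) end, at jig y = 120 to 130 mm; origin centre of its underside. Leave alone.
- offcut: Plain rectangular wood offcut without bevel, 45 x 110 x 30 mm, beyond the cleat on the left of the desk; origin centre of underside. Leave alone.
- glue: White glue bottle, 54 mm across, 150 mm high, standing beyond the jig; origin centre of underside. Leave alone.
- tape: Roll of tape lying flat, 90 mm across, 24 mm high, near the robot on the left; origin centre of underside. Leave alone.
- driver: Screwdriver lying on the right of the desk along x; leave alone.
- calculator: Grey desk calculator, 150 x 90 x 20 mm, near the robot on the right; origin centre of underside. Leave alone.
- mug: White mug, 82 mm across, 95 mm high, far left behind the cleat; origin centre of underside. Leave alone.

How it is judged:
At the end, for the whole second after the job is handed in: Cleat flat on the bed (4 mm, 0.05 rad), square side on the fence (4 mm, 0.04 rad), bevel away from it, end at the stop block (gap under 5 mm); the robot presses it so that it bears on fence and on bed with over 4 N each, at rest, through the last second (x of cleat in the frame of fence_foot between -0.029 and -0.021 m and z of cleat in the frame of fence_foot between -0.004 and 0.004 m and x of bevel in the frame of fence_foot below -0.03 m and y of cleat_end in the frame of stop_face between -0.004 and 0.005 m and angle between the x axis of cleat and the x axis of jig, either way round below 0.04 rad and angle between cleat's own z axis and vertical below 0.05 rad and contact force between cleat and fence above 4 N and contact force between cleat and bed above 4 N and contact force between any of the fingers, the arm and cleat above 4 N and linear speed of cleat below 0.01 m/s and angular speed of cleat below 0.05 rad/s); the arm keeps its last pose, push and grip.
It fails at once if something else on the desk or jig (offcut, tin, glue bottle, tape, screwdriver, calculator, mug) is moved more than 25 mm (distance of any of offcut, tin, glue, tape, driver, calculator, mug from where it was at the start of the episode above 0.025 m).
It fails at once if the stop block is pushed more than 5 mm along its slot (distance of stop_face from where it was at the start of the episode above 0.005 m).
It also fails if it takes over 64 s, if anything falls off the work surface, if the arm or the gripper's body presses on something with over 40 N, if the wrist force passes 120 N, or if a joint passes its speed limit or range.

## Robot

A 6-joint arm with a two-finger parallel gripper is mounted at the origin on the work surface. World frame = base frame: x ahead of the robot, y to its left, z up, the work surface at z = 0. Lengths are in m, angles in rad, forces in N, time in s.
With the tool pointing down it reaches from about 0.275 to 0.825 m from the base axis. Payload 5.2 kg.
Tool frame: the origin (TCP) lies at the very end of the fingers, on their centre line; the grasp point (between the pads) lies 19 mm behind it; z points along the fingers, y is the line along which they close (so a half turn about z gives the same grasp; the last joint's range is limited). The gripper opens to 93 mm and grips with 3 to 60 N. Pads are 15 mm wide; open, the fingers measure 128 mm over their backs; the gripper's body (75 mm by 188 mm) begins 65 mm behind the grasp point.
Start: joints at [-0.203, 0.259, 1.535, -0, 1.348, -0.203], TCP at [0.55, 0, 0.219] pointing down, gripper open.
Joint ranges: [-3.14, 3.14], [-0.91, 2.08], [0.19, 2.58], [-1.22, 4.36], [0.22, 2.71], [-3.12, 3.12]. Speed limits (rad/s): [2.57, 2.57, 3.14, 3.14, 3.14, 3.14].

## Interface

Orientations are given as [roll, pitch, yaw] about the fixed x, y, z axes, in that order (R = Rz(yaw) Ry(pitch) Rx(roll)).
In Python, from workcell import ctrl gives the robot as it stands.
- The arm moves only by the shell command python3 -m pendant [FORCE], which reads ROWS from standard input. ROWS is a JSON object with one list for each field, all of the same length, 1 to 8, a row being the entries at one place: drx, dry, drz (a rotation vector in units of 0.2 rad), tx, ty, tz (the shift in units of 5 mm), aperture (the opening from 0.0 (shut) to 1.0 (fully open)); each row shifts and turns the commanded pose from where the row before left it, along the tool's axes as they then stand; what a row does not reach is not made up. A row lasts 1/8 s, in which the tool goes at most 0.0625 m and 0.188 rad, less where a joint would pass 70% of its speed; a pose out of reach is approached as far as the arm can. The fingers move at their own pace and stop on an object; FORCE is the grip in N (left out, the last holds). Time passes only in rows, so rows that do not move let the fingers close. It prints the time, the measured TCP pose, the force, the opening and the grip force at its end. Input that does not fit is refused with a message, and nothing moves.
- ctrl.observe(): the state, without advancing time (a new reading comes with each control period).
- ctrl.camera(name): name is "scene" or "side" or "wrist"; returns the picture (420x560x3 uint8, red, green, blue); there is no depth.
- ctrl.camera_info(name): a dict with "camera_matrix" (3x3 intrinsics, pixels), "R" (3x3) and "t" (3): a world point X has camera coordinates R X + t; the wrist camera has in their place "hand_eye" (4x4, takes a point from camera to tool coordinates, whose origin is the TCP and whose axes are the flange's). Camera axes: x right, y down, z forward; pixel columns grow to the right and rows downward; lengths in m; the calibration is good to about 2 mm. The wrist camera is an equidistant fisheye: a pixel r from the principal point sees the ray r / f radians off the axis. A picture is of the moment at which its call begins: read the wrist's pose just before it. camera_info takes no time and is no camera call.
- ctrl.close_job(): hands the job in; it is judged then, once.
The state is a dict: "clock": time; "qpos": joint angles; "dq": joint speeds; "tau": joint torques, N m; "position": TCP position; "ee_rot": TCP orientation; "ft_force": force on the tool from outside, world axes, zero at the start; "moment": the same for the moment, N m; "width": opening from 0.0 (shut) to 1.0 (fully open); "gripper_force": force on a finger pad.
Only numpy, scipy, OpenCV 4.12 (cv2) and the standard library are available. Lean on these libraries where they do the work, as an engineer would, in place of code of your own. Each camera call takes 0.05 s, during which the arm holds its last target. There are 200 camera calls.

## Working session

There is one attempt and no reset: what is moved stays moved. The work goes in short steps, Python scripts to look and compute and a shell command to move; the robot and the scene stay as the last step left them, time stands still between calls to the robot, and variables do not carry over. Pictures are saved under pics/ and viewed, at most 10 in all, crops included, and the job is handed in when it is done.

```bash
mkdir -p pics; ls
python3 - <<'E'
from workcell import ctrl
import cv2,numpy as np
for n in("scene","side"):
    cv2.imwrite(f"pics/{n}0.png",ctrl.camera(n)[:,:,::-1])
for n in("scene","side","wrist"):
    print(n,{k:np.round(v,4).tolist() if not isinstance(v,str) else v for k,v in ctrl.camera_info(n).items()})
print(ctrl.observe())
E
```

```text
pics
scene {'camera_matrix': [[493.8168, 0.0, 281.7548], [0.0, 493.8168, 202.8524], [0.0, 0.0, 1.0]], 'R': [[-0.6387, 0.7694, -0.0018], [0.5874, 0.4861, -0.6471], [-0.497, -0.4144, -0.7624]], 't': [0.3494, -0.2684, 1.6538]}
side {'camera_matrix': [[414.0073, 0.0, 275.2541], [0.0, 414.0073, 205.23], [0.0, 0.0, 1.0]], 'R': [[0.9721, -0.2344, 0.0128], [-0.1696, -0.7392, -0.6518], [0.1623, 0.6314, -0.7583]], 't': [-0.4978, 0.1256, 0.9779]}
wrist {'camera_matrix': [[325.1923, 0.0, 280.868], [0.0, 325.1923, 213.6754], [0.0, 0.0, 1.0]], 'hand_eye': [[0.0003, -0.9697, -0.2442, 0.0668], [1.0, 0.0005, -0.0008, -0.0001], [0.0009, -0.2442, 0.9697, -0.1659], [0.0, 0.0, 0.0, 1.0]]}
{'clock': 0.1, 'qpos': array([-2.02788730e-01,  2.59265503e-01,  1.53595859e+00, -2.40923735e-05,
        1.34799798e+00, -2.02806817e-01]), 'dq': array([ 0.00088184, -0.00147561, -0.00348947,  0.00125137,  0.00017319,
       -0.00042059]), 'tau': array([ 2.99393134e-03, -4.38208973e+01, -2.84642941e+01,  7.21958186e-02,
        3.61894083e-02, -1.01468524e-04]), 'position': array([5.49513008e-01, 1.21007956e-04, 2.17909367e-01]), 'ee_rot': array([-3.13999190e+00, -3.05190365e-04,  1.57081951e+00]), 'ft_force': array([-0.1612309 , -0.56271608, -0.12322502]), 'moment': array([ 0.02771226,  0.03667026, -0.00513335]), 'gripper_force': 0.0, 'width': 0.9991681941257194}
```

View pics/scene0.png

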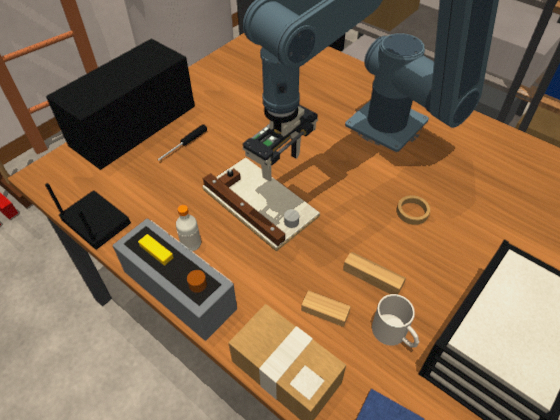

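View pics/side0.png

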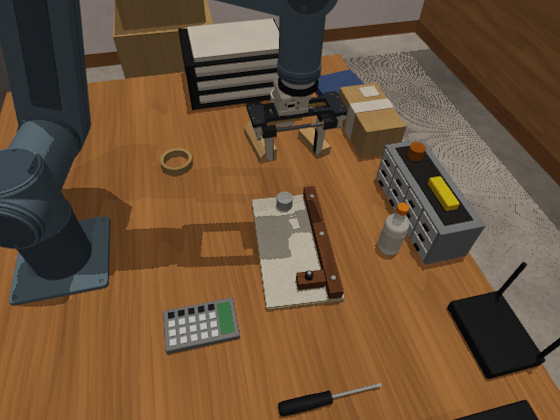

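Scene view: the long bar at (374,273) is the cleat, the short one at (326,308) is the offcut. The jig is around (260,200), with the stop knob at (230,173) and the tin at (292,217). Side view: fence from (310,190) to (337,293), stop at (310,280), and the bars half hidden at (258,140) and (315,142).

```bash
cat > h.py <<'E'
from workcell import ctrl
import cv2,numpy as np
from scipy.spatial.transform import Rotation as Ro
def toolpose(s=None):
    s=s or ctrl.observe(); T=np.eye(4); T[:3,:3]=Ro.from_euler('xyz',s['ee_rot']).as_matrix(); T[:3,3]=s['position']; return T
def ray(name,px,T=None):
    px=np.atleast_2d(np.asarray(px,float)); c=ctrl.camera_info(name); K=np.array(c['camera_matrix'])
    d=(px-K[:2,2])/K[0,0]
    if name=='wrist':
        r=np.linalg.norm(d,axis=1)+1e-12
        v=np.c_[d*(np.sin(r)/r)[:,None],np.cos(r)]
        M=T@np.array(c['hand_eye']); return M[:3,3],v@M[:3,:3].T
    R=np.array(c['R']); v=np.c_[d,np.ones(len(d))]
    return -R.T@np.array(c['t']), v@R
def onz(name,px,z,T=None):
    o,v=ray(name,px,T); return o+v*((z-o[2])/v[:,2])[:,None]
def tri(r1,r2):
    # midpoint of two rays; gap
    (a,u),(b,w)=r1,r2; u=u[0];w=w[0]
    s=np.linalg.lstsq(np.c_[u,-w],b-a,rcond=None)[0]
    p,q=a+s[0]*u,b+s[1]*w; return (p+q)/2,np.linalg.norm(p-q)
def snap(tag):
    T=toolpose(); im=ctrl.camera('wrist')[:,:,::-1]; cv2.imwrite(f'pics/{tag}.png',im); np.save(f'pics/{tag}.npy',T); return im,T
E
python3 - <<'E'
from h import *
for p in [(374,273),(344,262),(404,285),(326,308),(260,200),(230,175),(292,217)]: print(p,np.round(onz('scene',p,.03)[0],3))
E
```

```text
(374, 273) [0.543 0.297 0.03 ]
(344, 262) [0.564 0.221 0.03 ]
(404, 285) [0.525 0.373 0.03 ]
(326, 308) [0.698 0.263 0.03 ]
(260, 200) [ 0.544 -0.082  0.03 ]
(230, 175) [ 0.528 -0.215  0.03 ]
(292, 217) [0.534 0.026 0.03 ]
```

Units first: shifts go in units of 5 mm and turns go in units of 0.2 rad. So 0.06 m is 12, -0.02 m is -4.

```bash
python3 -c "
from h import *
snap('w0')"
echo '{"drx": [0, 0, 0, 0], "dry": [0, 0, 0, 0], "drz": [0, 0, 0, 0], "tx": [12, 12, 0, 0], "ty": [0, 0, 0, 0], "tz": [-4, -4, 0, 0], "aperture": [1, 1, 1, 1]}' | python3 -m pendant
python3 -c "
from h import *
snap('w1')"
echo '{"drx": [0, 0, 0, 0], "dry": [0, 0, 0, 0], "drz": [0, 0, 0, 0], "tx": [12, 12, 0, 0], "ty": [0, 0, 0, 0], "tz": [0, 0, 0, 0], "aperture": [1, 1, 1, 1]}' | python3 -m pendant
python3 -c "
from h import *
snap('w2')
a=[cv2.resize(cv2.imread(f'pics/w{i}.png'),(400,300)) for i in range(3)]
cv2.imwrite('pics/mos.png',np.vstack([np.hstack(a[:2]),np.hstack([a[2],a[2]*0])]))"
```

```text
clock: 0.65
position: [0.5497, 0.1185, 0.2576]
ee_rot: [-3.141, 0.001, 1.572]
ft_force: [0.0, -0.6, -0.6]
width: 0.998
gripper_force: 0.0
clock: 1.2
position: [0.5501, 0.237, 0.2573]
ee_rot: [-3.14, 0.001, 1.57]
ft_force: [-0.1, -0.1, 0.6]
width: 1.003
gripper_force: 0.0
```

View pics/mos.png

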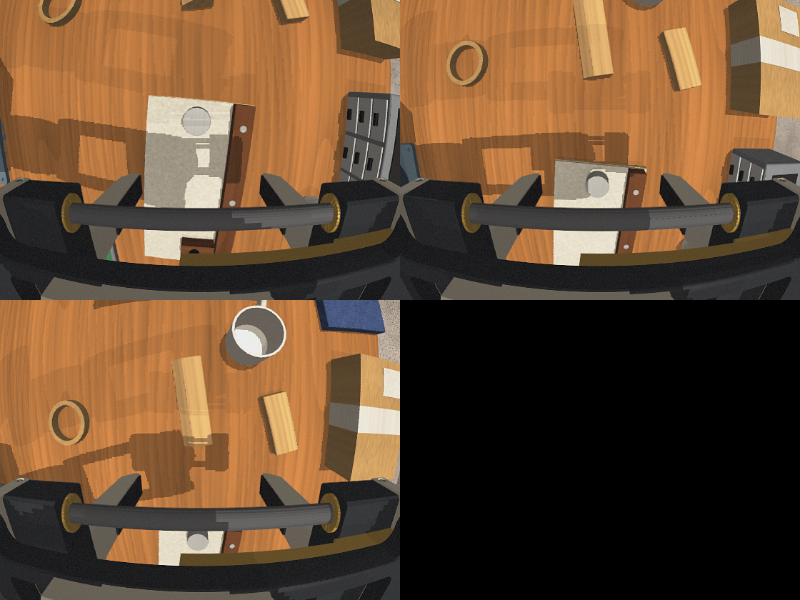

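Mosaic (w0, w1, w2 at a scale of 0.714): the cleat in w2 is at about (192,400). In w0 the jig's far end and tin are clear, and the stop is partly hidden at (195,243). Next I'll zoom in on the cleat and jig.

```bash
python3 -c "
from h import *
a=cv2.imread('pics/w2.png')[70:220,215:345]; b=cv2.imread('pics/w0.png')[120:380,190:370]
a=cv2.resize(a,(520,600),interpolation=3); b=cv2.resize(b,None,fx=600/260,fy=600/260)
b=cv2.resize(b,(280,404)); b=cv2.copyMakeBorder(b,0,196,0,0,0)
cv2.imwrite('pics/crop.png',np.hstack([a,b]))"
```

```text
(no output)
```

View pics/crop.png

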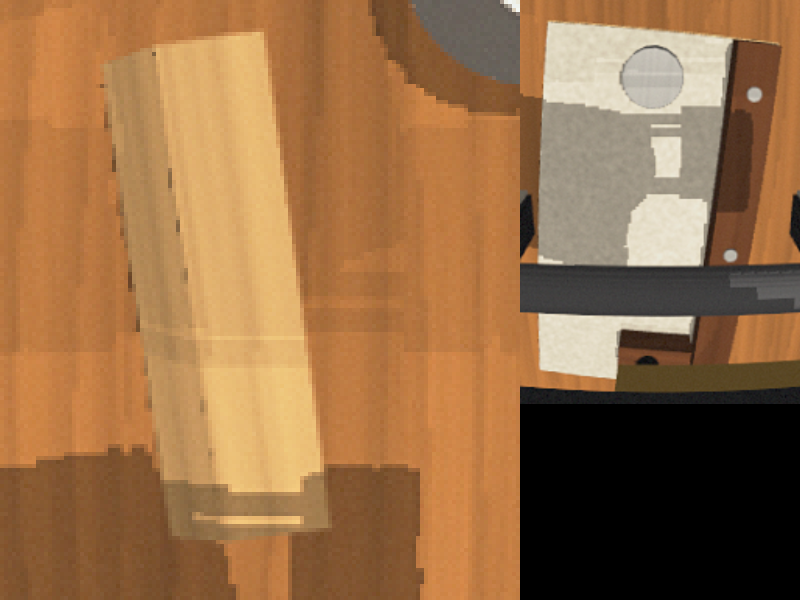

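Crop: the cleat's bevel strip is on its left (−X world), so it needs only a small turn. The top face's corners are at about (157,47), (265,32) and (330,527) in the crop. The stop's face line is at crop (620–692,333). I'll take two more views from over the jig, plus fresh fixed-camera views.

```bash
python3 -c "
from h import *
for n in('scene','side'): cv2.imwrite(f'pics/{n}1.png',ctrl.camera(n)[:,:,::-1])"
echo '{"drx": [0, 0, 0, 0, 0, 0, 0, 0], "dry": [0, 0, 0, 0, 0, 0, 0, 0], "drz": [0, 0, 0, 0, 0, 0, 0, 0], "tx": [-12, -12, -12, -12, -12, -12, 0, 0], "ty": [0, 0, 0, 0, 0, 0, 0, 0], "tz": [0, 0, 0, 0, 0, 0, 0, 0], "aperture": [1, 1, 1, 1, 1, 1, 1, 1]}' | python3 -m pendant
python3 -c "
from h import *
snap('w3')"
echo '{"drx": [0, 0, 0, 0, 0], "dry": [0, 0, 0, 0, 0], "drz": [0, 0, 0, 0, 0], "tx": [-10, -10, -10, 0, 0], "ty": [0, 0, 0, 0, 0], "tz": [0, 0, 0, 0, 0], "aperture": [1, 1, 1, 1, 1]}' | python3 -m pendant
python3 -c "
from h import *
snap('w4')
a=cv2.imread('pics/w3.png');b=cv2.imread('pics/w4.png')
a=a[40:280,180:400];b=b[0:260,180:400]
f=lambda x:cv2.copyMakeBorder(cv2.resize(x,None,fx=1.8,fy=1.8,interpolation=3),0,600-int(1.8*x.shape[0]),0,4,0)
cv2.imwrite('pics/jig.png',np.hstack([f(a),f(b)]))"
```

```text
clock: 2.35
position: [0.5495, -0.1221, 0.2582]
ee_rot: [-3.141, -0.001, 1.568]
ft_force: [-0.3, 0.3, -0.5]
width: 1.0
gripper_force: 0.0
clock: 3.02
position: [0.5503, -0.2697, 0.2581]
ee_rot: [-3.141, -0.001, 1.572]
ft_force: [0.3, 0.9, -0.2]
width: 1.0
gripper_force: 0.0
```

View pics/jig.png

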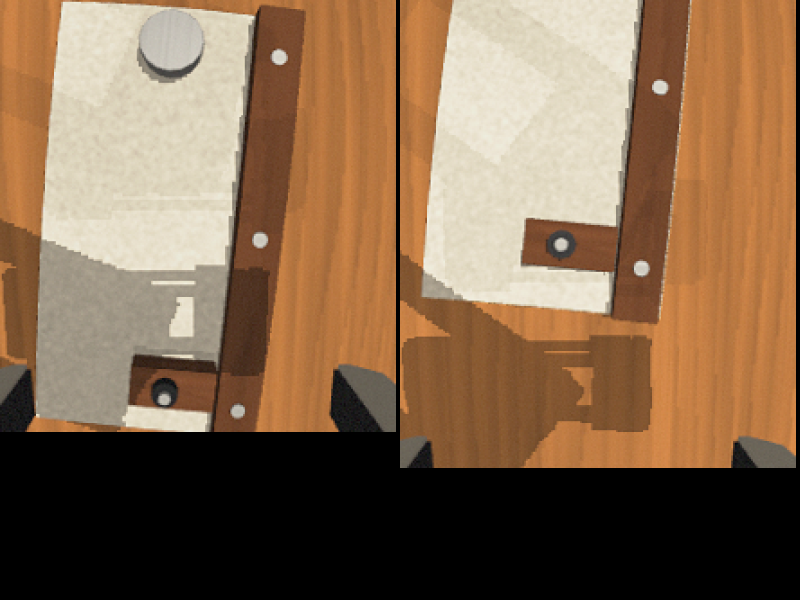

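Jig crop (scale 1.8): the left half (w3) shows the bed's left corners at (62,2) and (36,416), fence screws at (279,57), (260,240) and (237,411), and the stop-face foot at (133,355)–(217,360). The right half (w4) shows the bed corner at (422,297), screws at (660,87) and (641,268), and the stop's front top edge at (527,219)–(617,227).

```bash
cat > m.py <<'E'
from h import *
I={k:cv2.imread(f'pics/{k}.png') for k in('w1','w2','w3','w4','scene1','side1')}
T={k:np.load(f'pics/{k}.npy') for k in('w1','w2','w3','w4')}
c3=lambda x,y:np.array([x/1.8+180,y/1.8+40]); c4=lambda x,y:np.array([(x-400)/1.8+180,y/1.8])
def W(k,p,z): return onz('wrist',p,z,T[k])
def screw(k,p):
    g=I[k].astype(int); m=((g.max(2)-g.min(2)<45)&(g.min(2)>110)).astype(np.uint8)
    n,l,s,c=cv2.connectedComponentsWithStats(m); i=np.argmin(np.linalg.norm(c-p,axis=1)+1e3*(s[:,4]>120)); return c[i]
s3=[screw('w3',c3(*p)) for p in((279,57),(260,240),(237,411))]; s4=[screw('w4',c4(*p)) for p in((660,87),(641,268))]
for a,b in((s3[1],s4[0]),(s3[2],s4[1])): print('screw',np.round(tri(ray('wrist',a,T['w3']),ray('wrist',b,T['w4'])),4) if 0 else [np.round(q,4) for q in tri(ray('wrist',a,T['w3']),ray('wrist',b,T['w4']))])
S3=W('w3',s3,.048);S4=W('w4',s4,.048);print('screws z.048',np.round(np.r_[S3,S4],4).tolist())
P=lambda n,v:print(n,np.round(v,4).tolist())
P('bed tri near-left',tri(ray('wrist',c3(36,416),T['w3']),ray('wrist',c4(422,297),T['w4']))[0])
P('bedFL',W('w3',c3(62,2),.018));P('bedNL3',W('w3',c3(36,416),.018));P('bedNL4',W('w4',c4(422,297),.018))
P('stop foot w3',W('w3',[c3(133,355),c3(217,360)],.018));P('stop top w4',W('w4',[c4(527,219),c4(617,227)],.046))
P('fence foot w3',W('w3',[c3(253,17),c3(217,355)],.018));P('fence foot w4',W('w4',[c4(639,5),c4(609,313)],.018))
P('fence top nearL,R w4',W('w4',[c4(612,317),c4(658,323)],.048)); P('fence top farL,R w3',W('w3',[c3(259,7),c3(305,11)],.048))
# cleat
for k in('w1','w2'):
    h=cv2.cvtColor(I[k],cv2.COLOR_BGR2HSV); m=cv2.inRange(h,(8,60,90),(28,165,255)); m=cv2.morphologyEx(m,cv2.MORPH_OPEN,np.ones((3,3)))
    cs=cv2.findContours(m,0,1)[0]
    for c in cs:
        if cv2.contourArea(c)>1200:
            a=cv2.approxPolyDP(c,3,True)[:,0]; ctr=c[:,0].mean(0)
            q=W(k,ctr[None],.03)[0]
            if np.hypot(q[0]-.545,q[1]-.29)<.1 : print(k,a.tolist()); P('  z.04',W(k,a,.04)[:,:2])
E
python3 m.py
```

```text
screw [array([ 0.5993, -0.1006,  0.0491]), np.float64(0.0001)]
screw [array([ 0.5875, -0.2198,  0.0494]), np.float64(0.0)]
screws z.048 [[0.6115, 0.0191, 0.048], [0.5995, -0.1008, 0.048], [0.5877, -0.2204, 0.048], [0.5994, -0.1003, 0.048], [0.5876, -0.2199, 0.048]]
bed tri near-left [0.4353, -0.241, 0.0148]
bedFL [[0.4658, 0.0668, 0.018]]
bedNL3 [[0.4361, -0.2396, 0.018]]
bedNL4 [[0.4362, -0.2407, 0.018]]
stop foot w3 [[0.5133, -0.1892, 0.018], [0.5748, -0.1932, 0.018]]
stop top w4 [[0.5148, -0.1887, 0.046], [0.5724, -0.1939, 0.046]]
fence foot w3 [[0.5988, 0.0532, 0.018], [0.5748, -0.1893, 0.018]]
fence foot w4 [[0.5899, -0.029, 0.018], [0.5689, -0.2533, 0.018]]
fence top nearL,R w4 [[0.5695, -0.2522, 0.048], [0.5996, -0.2558, 0.048]]
fence top farL,R w3 [[0.5991, 0.0522, 0.048], [0.6293, 0.0512, 0.048]]
w1 [[242, 0], [246, 27], [242, 35], [247, 37], [255, 94], [251, 98], [256, 111], [265, 108], [270, 113], [267, 107], [280, 105], [284, 115], [284, 104], [300, 103], [291, 49], [297, 38], [289, 39], [287, 26], [295, 20], [290, 13], [292, 20], [286, 21], [283, 0]]
  z.04 [[0.5021, 0.3
[... 4260 characters left out ...]
0.1991], [0.5348, 0.1966], [0.53, 0.2029], [0.5349, 0.2067], [0.5301, 0.2129], [0.5276, 0.2067], [0.5191, 0.2067], [0.5204, 0.2117], [0.5252, 0.2092], [0.5241, 0.2167], [0.5592, 0.2204], [0.5628, 0.2129], [0.5544, 0.1966], [0.5654, 0.194], [0.5581, 0.1876], [0.5532, 0.1902], [0.552, 0.1825], [0.5569, 0.1851], [0.5669, 0.1772], [0.5803, 0.1876], [0.5841, 0.185], [0.5803, 0.1915], [0.5924, 0.1991], [0.5963, 0.194], [0.597, 0.2105], [0.5859, 0.2154], [0.5956, 0.2179], [0.5952, 0.234], [0.5868, 0.2278], [0.5903, 0.2376], [0.5782, 0.2412], [0.5759, 0.2363], [0.5734, 0.2424], [0.5735, 0.2339], [0.5675, 0.2339], [0.5589, 0.303], [0.5682, 0.3101], [0.5577, 0.3112], [0.5635, 0.3148], [0.5554, 0.323]]
```

Run:
```python
import contextlib,io
with contextlib.redirect_stdout(io.StringIO()): from m import *
c=lambda x,y:np.array([x/4+215,y/4+70])
A=W('w2',[c(157,47),c(265,32),c(330,527),c(215,538)],.04);P('top corners FL FR NR NL',A)
P('bevel foot F,N z.022',W('w2',[c(104,64),c(170,535)],.022))
print('len',np.linalg.norm(A[1]-A[2]),'wid',np.linalg.norm(A[0]-A[1]),np.linalg.norm(A[2]-A[3]),'yaw',np.arctan2(-(A[1]-A[2])[0],(A[1]-A[2])[1]))
h=cv2.resize(I['w1'][60:140,230:330],(800,640),interpolation=0)[:600];s=I['scene1'][245:305,330:420];cv2.imwrite('pics/w1c.png',h)
```

```text
top corners FL FR NR NL [[0.5185, 0.3654, 0.04], [0.5499, 0.3696, 0.04], [0.5694, 0.2219, 0.04], [0.5347, 0.2185, 0.04]]
bevel foot F,N z.022 [[0.5007, 0.3633, 0.022], [0.5197, 0.2155, 0.022]]
len 0.14891932632392074 wid 0.031683781332227885 0.034852984485111135 yaw 0.13148393439368086
```

View pics/w1c.png

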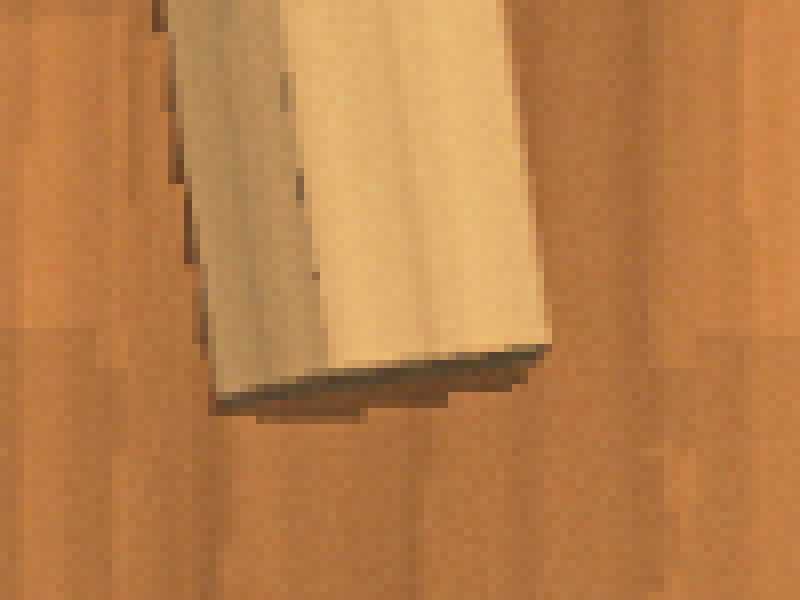

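w1 crop (×8): the near-right top corner is at (550,346) and the near ridge corner at (328,365), with a thin end face below them. I'll triangulate the corner height and start the traverse to the cleat.

```bash
python3 - <<'E'
import contextlib,io
with contextlib.redirect_stdout(io.StringIO()): from m import *
c=lambda x,y:np.array([x/4+215,y/4+70]); d=lambda x,y:np.array([x/8+230,y/8+60])
for a,b in((c(330,527),d(550,346)),(c(213,530),d(328,365))): print(tri(ray('wrist',a,T['w2']),ray('wrist',b,T['w1'])),W('w1',b,.04))
print('glue base',onz('side',(388,252),0),'tin',onz('side',(284,208),.018))
E
echo '{"drx": [0, 0, 0, 0, 0, 0, 0, 0], "dry": [0, 0, 0, 0, 0, 0, 0, 0], "drz": [0, 0, 0, 0, 0, 0, 0, 0], "tx": [11.2, 11.2, 11.2, 11.2, 11.2, 11.2, 11.2, 11.2], "ty": [-0.3, -0.3, -0.3, -0.3, -0.3, -0.3, -0.3, -0.3], "tz": [0, 0, 0, 0, 0, 0, 0, 0], "aperture": [1, 1, 1, 1, 1, 1, 1, 1]}' | python3 -m pendant
echo '{"drx": [0, 0, 0, 0, 0, 0, 0, 0], "dry": [0, 0, 0, 0, 0, 0, 0, 0], "drz": [0, 0, -0.6575, 0, 0, 0, 0, 0], "tx": [11.2, 11.6, 0, 0, 0, 0, 0, 0], "ty": [-0.3, -0.4, 0, 0, 0, 0, 0, 0], "tz": [0, 0, 6, 8, 8, 8, 0, 0], "aperture": [1, 1, 1, 1, 1, 1, 1, 1]}' | python3 -m pendant
```

```text
(array([0.56971426, 0.22130275, 0.03712448]), np.float64(0.0003214185077969962)) [[0.56972471 0.22103521 0.04      ]]
(array([0.53546312, 0.21893434, 0.03071059]), np.float64(0.0034246602697457964)) [[0.53747055 0.21807963 0.04      ]]
glue base [[ 0.75504275 -0.15643148  0.        ]] tin [[0.53998455 0.02050551 0.018     ]]
clock: 4.08
position: [0.5365, 0.1802, 0.2588]
ee_rot: [3.141, -0.0, 1.574]
ft_force: [0.4, -0.6, -0.2]
width: 1.001
gripper_force: 0.0
clock: 5.08
position: [0.5348, 0.2918, 0.11]
ee_rot: [3.139, -0.001, 1.704]
ft_force: [-0.0, -0.4, 0.5]
width: 1.002
gripper_force: 0.0
```

The cleat's top corner triangulates to z≈0.037, which matches 0.04, and the TCP is now over its centre. I'll go down and grip.

In the tool's units: 0.04 m is 8, 0.024 m is 4.8.

```bash
echo '{"drx": [0, 0, 0, 0, 0, 0, 0, 0], "dry": [0, 0, 0, 0, 0, 0, 0, 0], "drz": [0, 0, 0, 0, 0, 0, 0, 0], "tx": [0, 0, 0, 0, 0, 0, 0, 0], "ty": [0, 0, 0, 0, 0, 0, 0, 0], "tz": [8, 8, 4.8, 0, 0, 0, 0, 0], "aperture": [1, 1, 1, 1, 1, 0.5, 0.3, 0.3]}' | python3 -m pendant 25
echo '{"drx": [0, 0, 0, 0], "dry": [0, 0, 0, 0], "drz": [0, 0, 0, 0], "tx": [0, 0, 0, 0], "ty": [0, 0, 0, 0], "tz": [0, 0, 0, 0], "aperture": [0.3, 0.3, 0.3, 0.3]}' | python3 -m pendant
```

```text
clock: 6.08
position: [0.5348, 0.2907, 0.0047]
ee_rot: [3.141, -0.0, 1.702]
ft_force: [0.4, -0.8, 0.0]
width: 0.725
gripper_force: 0.0
clock: 6.58
position: [0.5345, 0.2906, 0.0042]
ee_rot: [-3.142, 0.0, 1.702]
ft_force: [0.2, -0.5, 0.1]
width: 0.54
gripper_force: 25.0
```

```bash
echo '{"drx": [0, 0, 0, 0, 0, 0], "dry": [0, 0, 0, 0, 0, 0], "drz": [0, 0, 0, 0, 0, 0], "tx": [0, 0, 0, 0, 0, 0], "ty": [0, 0, 0, 0, 0, 0], "tz": [-4, -6, -8, -6, 0, 0], "aperture": [0.3, 0.3, 0.3, 0.3, 0.3, 0.3]}' | python3 -m pendant
python3 - <<'E'
from h import *
im,T=snap('w5'); s=ctrl.camera('side')[:,:,::-1]
s=cv2.resize(s[30:230,180:380],(400,400))
cv2.imwrite('pics/lift.png',np.hstack([cv2.resize(im,(400,300)),s[:300]]))
# plan: rotation from current to jig yaw
Rj=Ro.from_euler('z',-.099).as_matrix()
cy=Ro.from_euler('xyz',ctrl.observe()['ee_rot']).as_euler('xyz')[2]; print('tool yaw',cy,'dz rot',(-.099+np.pi/2)-cy)
E
```

```text
clock: 7.32
position: [0.5335, 0.2903, 0.1226]
ee_rot: [-3.139, 0.0, 1.702]
ft_force: [0.1, -0.6, -2.0]
width: 0.537
gripper_force: 25.0
tool yaw 1.7023143909915772 dz rot -0.23051806419668064
```

View pics/lift.png

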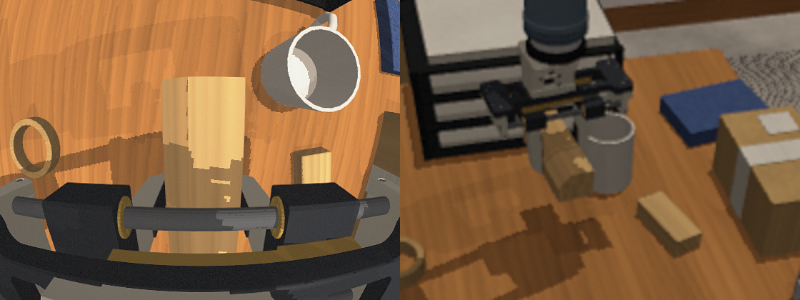

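The cleat hangs straight in the jaws: in the wrist view its far end is at (163–245,77), and in the side view it is lifted clear at (565,165). I'll carry it over the jig at the jig's yaw.

In the tool's units: -0.05 m is -10, -0.04 m is -8, 0.115 rad is 0.575.

```bash
echo '{"drx": [0, 0, 0, 0, 0, 0, 0, 0], "dry": [0, 0, 0, 0, 0, 0, 0, 0], "drz": [0.575, 0.5775, 0, 0, 0, 0, 0, 0], "tx": [0, 0, -8, -10, -10, -10, -10, -10], "ty": [0, 0, 0.72, 0.9, 0.92, 0.92, 0.9, 0.9], "tz": [0, 0, 0, 0, 0, 0, 0, 0], "aperture": [0.3, 0.3, 0.3, 0.3, 0.3, 0.3, 0.3, 0.3]}' | python3 -m pendant
echo '{"drx": [0, 0, 0, 0, 0, 0, 0, 0], "dry": [0, 0, 0, 0, 0, 0, 0, 0], "drz": [0, 0, 0, 0, 0, 0, 0, 0], "tx": [-10, -7, -4.8, 0, 0, 0, 0, 0], "ty": [0.9, 0.7, 0.4, 0, 0, 0, 0, 0], "tz": [0, 0, 0, 6, 6, 0, 0, 0], "aperture": [0.3, 0.3, 0.3, 0.3, 0.3, 0.3, 0.3, 0.3]}' | python3 -m pendant
python3 - <<'E'
from h import *
s=ctrl.observe();p=s['position'][:2]-[.5348,-.0944];c,n=np.cos(.099),np.sin(.099)
print('jig xy',p@[c,-n],p@[n,c],s['position'][2],s['ft_force'])
E
```

```text
clock: 8.43
position: [0.531, -0.002, 0.1227]
ee_rot: [-3.139, -0.0, 1.472]
ft_force: [0.3, 0.5, -1.5]
width: 0.536
gripper_force: 25.0
clock: 9.43
position: [0.5321, -0.1102, 0.0653]
ee_rot: [3.14, 0.001, 1.472]
ft_force: [-0.7, 0.2, -0.8]
width: 0.534
gripper_force: 25.0
jig xy -0.0011389035836728188 -0.016022219096418433 0.06529825416644579 [-0.72057043  0.20410577 -0.7675086 ]
```

In the tool's units: -0.002 m is -0.4, 0.02 m is 4.

```bash
echo '{"drx": [0, 0, 0, 0, 0], "dry": [0, 0, 0, 0, 0], "drz": [0, 0, 0, 0, 0], "tx": [0, 0, 0, 0, 0], "ty": [-0.4, 0, 0, 0, 0], "tz": [4, 3, 1.2, 0, 0], "aperture": [0.3, 0.3, 0.3, 0.3, 0.3]}' | python3 -m pendant
echo '{"drx": [0, 0, 0], "dry": [0, 0, 0], "drz": [0, 0, 0], "tx": [0, 0, 0], "ty": [0, 0, 0], "tz": [0.2, 0, 0], "aperture": [0.3, 0.3, 0.3]}' | python3 -m pendant
python3 - <<'E'
from h import *
im,T=snap('w6'); s=ctrl.camera('side')[:,:,::-1]
s=cv2.resize(s[170:320,230:380],(400,400))
cv2.imwrite('pics/place.png',np.hstack([cv2.copyMakeBorder(cv2.resize(im,(400,300)),0,100,0,0,0),s]))
E
```

```text
clock: 10.05
position: [0.5296, -0.11, 0.0236]
ee_rot: [3.141, 0.0, 1.472]
ft_force: [0.3, 0.6, -1.2]
width: 0.538
gripper_force: 25.0
clock: 10.42
position: [0.5292, -0.1099, 0.0223]
ee_rot: [3.141, 0.0, 1.472]
ft_force: [0.4, -0.7, -2.0]
width: 0.538
gripper_force: 25.0
```

View pics/place.png

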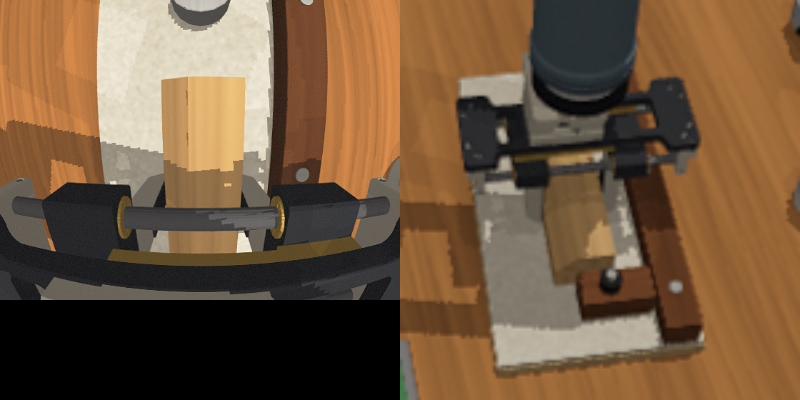

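The cleat is just above the bed, parallel to the fence, with its end a few mm from the stop (side crop: end at about (580,275), stop at (615,285)). I'll slide it slowly to the stop and watch the force.

In the tool's units: -0.002 m is -0.4, 0.0005 m is 0.1.

```bash
echo '{"drx": [0, 0, 0, 0], "dry": [0, 0, 0, 0], "drz": [0, 0, 0, 0], "tx": [-0.4, -0.4, 0, 0], "ty": [0, 0, 0, 0], "tz": [0.1, 0, 0, 0], "aperture": [0.3, 0.3, 0.3, 0.3]}' | python3 -m pendant
echo '{"drx": [0, 0, 0], "dry": [0, 0, 0], "drz": [0, 0, 0], "tx": [-0.2, 0, 0], "ty": [0, 0, 0], "tz": [0, 0, 0], "aperture": [0.3, 0.3, 0.3]}' | python3 -m pendant
echo '{"drx": [0, 0, 0], "dry": [0, 0, 0], "drz": [0, 0, 0], "tx": [-0.2, 0, 0], "ty": [0, 0, 0], "tz": [0, 0, 0], "aperture": [0.3, 0.3, 0.3]}' | python3 -m pendant
```

```text
clock: 11.02
position: [0.5292, -0.1141, 0.0221]
ee_rot: [3.141, 0.0, 1.472]
ft_force: [0.4, 0.2, 5.8]
width: 0.533
gripper_force: 25.0
clock: 11.4
position: [0.5291, -0.1148, 0.0221]
ee_rot: [3.141, 0.0, 1.472]
ft_force: [0.9, 3.0, 6.1]
width: 0.537
gripper_force: 25.0
clock: 11.78
position: [0.529, -0.1158, 0.0222]
ee_rot: [3.141, 0.0, 1.472]
ft_force: [-0.2, 2.1, 6.0]
width: 0.535
gripper_force: 25.0
```

```bash
for i in 1; do :; done; echo '{"drx": [0, 0, 0], "dry": [0, 0, 0], "drz": [0, 0, 0], "tx": [-0.2, 0, 0], "ty": [0, 0, 0], "tz": [0, 0, 0], "aperture": [0.3, 0.3, 0.3]}' | python3 -m pendant
echo '{"drx": [0, 0, 0], "dry": [0, 0, 0], "drz": [0, 0, 0], "tx": [-0.2, 0, 0], "ty": [0, 0, 0], "tz": [0, 0, 0], "aperture": [0.3, 0.3, 0.3]}' | python3 -m pendant
```

```text
clock: 12.15
position: [0.529, -0.116, 0.0221]
ee_rot: [3.141, -0.001, 1.472]
ft_force: [0.7, 5.2, 5.4]
width: 0.534
gripper_force: 25.0
clock: 12.52
position: [0.529, -0.116, 0.0221]
ee_rot: [3.141, -0.002, 1.472]
ft_force: [2.4, 9.0, 6.5]
width: 0.536
gripper_force: 25.0
```

About 9 N at the stop, right where predicted, so the end is seated. I'll open slightly, go straight up, close the fingers, and turn a quarter while tilting 45°.

In the tool's units: -0.05 m is -10, -0.04 m is -8.

```bash
echo '{"drx": [0, 0, 0, 0, 0, 0, 0, 0], "dry": [0, 0, 0, 0, 0, 0, 0, 0], "drz": [0, 0, 0, 0, 0, 0, 0, 0], "tx": [0, 0, 0, 0, 0, 0, 0, 0], "ty": [0, 0, 0, 0, 0, 0, 0, -10], "tz": [0, 0, 0, -4, -8, -8, -8, 0], "aperture": [0.65, 0.65, 0.65, 0.65, 0.65, 0.65, 0.65, 0]}' | python3 -m pendant
echo '{"drx": [0, 0, 0, 0, 0, 0, 0, 0], "dry": [0, 0, 0, 0, 0, 0, 0, 0], "drz": [0.9, 0.9, 0.9, 0.9, 0.9, 0.9, 0.9, 0.9], "tx": [0, 0, 0, 0, 0, 0, 0, 0], "ty": [0, 0, 0, 0, 0, 0, 0, 0], "tz": [0, 0, 0, 0, 0, 0, 0, 0], "aperture": [0, 0, 0, 0, 0, 0, 0, 0]}' | python3 -m pendant
echo '{"drx": [0, 0, 0, 0, 0, 0, 0, 0], "dry": [0, 0.785, 0.785, 0.785, 0.785, 0.785, 0, 0], "drz": [0.655, 0, 0, 0, 0, 0, 0, 0], "tx": [0, 0, 0, 0, 0, 0, 0, 0], "ty": [0, 0, 0, 0, 0, 0, 0, 0], "tz": [0, 0, 0, 0, 0, 0, 0, 0], "aperture": [0, 0, 0, 0, 0, 0, 0, 0]}' | python3 -m pendant
cat > j.py <<'E'
from h import *
J=np.eye(4);J[:3,:3]=Ro.from_euler('z',-.099).as_matrix();J[:3,3]=[.5348,-.0944,0]
def st():
    s=ctrl.observe();M=np.linalg.inv(J)@toolpose(s);print('jig tcp',np.round(M[:3,3],4),'z',np.round(M[:3,2],3),'y',np.round(M[:3,1],3),'F jig',np.round(J[:3,:3].T@s['ft_force'],1),'q',np.round(s['qpos'],2),s['width']);return M
E
python3 - <<'E'
from j import *
M=st(); st_=np.array([-.0197-.0283,-.0205,.049+.0283]); print('to standoff, tool',np.round(M[:3,:3].T@(st_-M[:3,3]),4))
im=ctrl.camera('side')[:,:,::-1]; s=cv2.resize(im[170:320,230:380],(500,500)); cv2.imwrite('pics/rel.png',s)
E
```

```text
clock: 13.52
position: [0.4828, -0.1151, 0.1653]
ee_rot: [3.132, 0.004, 1.472]
ft_force: [-0.1, -0.8, -0.5]
width: 0.587
gripper_force: 0.0
clock: 14.52
position: [0.4785, -0.1131, 0.1615]
ee_rot: [3.142, 0.0, 0.025]
ft_force: [0.3, 0.6, 0.1]
width: 0.006
gripper_force: 0.0
clock: 15.52
position: [0.4814, -0.1055, 0.1606]
ee_rot: [-3.115, -0.666, -0.096]
ft_force: [-0.6, 0.4, -0.8]
width: 0.007
gripper_force: 0.0
jig tcp [-0.052  -0.0163  0.1606] z [ 0.618  0.029 -0.786] y [ 0.019 -1.    -0.021] F jig [-0.6  0.3 -0.8] q [-0.77 -0.11  2.32  0.86  0.57  0.22] 0.006556196146959778
to standoff, tool [-0.0484  0.006   0.0678]
```

View pics/rel.png

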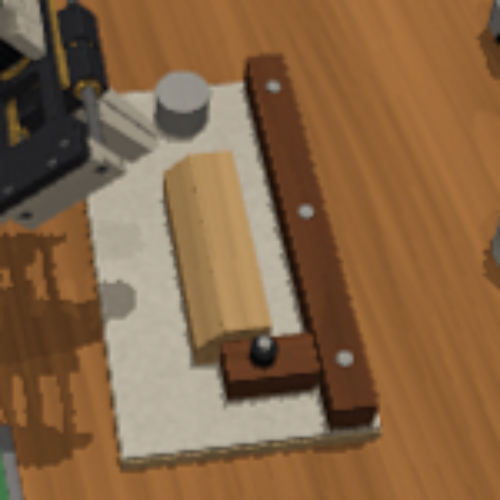

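The cleat stands alone on the bed, bevel to the left, its end at the stop and about 25 mm off the fence. The tool is tilted 38°, which is enough. I'll move to the standoff below the bevel's normal.

In the tool's units: 0.0225 m is 4.5, -0.016 m is -3.2.

```bash
echo '{"drx": [0, 0, 0, 0, 0], "dry": [0, 0, 0, 0, 0], "drz": [0, 0, 0, 0, 0], "tx": [-3.2, -3.2, -3.2, 0, 0], "ty": [0.4, 0.4, 0.4, 0, 0], "tz": [4.5, 4.5, 4.5, 0, 0], "aperture": [0, 0, 0, 0, 0]}' | python3 -m pendant 30
python3 - <<'E'
from j import *
M=st(); st_=np.array([-.0197-.012,-.0205,.048]); print('to pre, tool',np.round(M[:3,:3].T@(st_-M[:3,3]),4)); print('rv to 45', np.round(Ro.from_matrix(M[:3,:3].T@np.array([[.7071,0,.7071],[0,-1,0],[.7071,0,-.7071]])).as_rotvec(),3))
E
```

```text
clock: 16.2
position: [0.4857, -0.1091, 0.078]
ee_rot: [-3.113, -0.668, -0.095]
ft_force: [0.5, -0.7, -0.4]
width: 0.006
gripper_force: 0.0
jig tcp [-0.0474 -0.0195  0.078 ] z [ 0.619  0.031 -0.785] y [ 0.022 -1.    -0.022] F jig [ 0.5 -0.7 -0.4] q [-0.77  0.12  2.43  1.43  0.43 -0.42] 0.005855136093783064
to pre, tool [-0.0063  0.002   0.0332]
rv to 45 [-0.031  0.118  0.002]
```

In the tool's units: 0.016 m is 3.2, -0.0055 m is -1.1.

```bash
echo '{"drx": [0, 0, 0, 0], "dry": [0, 0, 0, 0], "drz": [0, 0, 0, 0], "tx": [-1.1, -1.1, 0, 0], "ty": [0.1, 0.1, 0, 0], "tz": [3.2, 3.2, 0, 0], "aperture": [0, 0, 0, 0]}' | python3 -m pendant
echo '{"drx": [0, 0, 0, 0, 0], "dry": [0, 0, 0, 0, 0], "drz": [0, 0, 0, 0, 0], "tx": [0.8, 0.8, 0.8, 0, 0], "ty": [0, 0, 0, 0, 0], "tz": [0.6, 0.6, 0.6, 0, 0], "aperture": [0, 0, 0, 0, 0]}' | python3 -m pendant
python3 -c "
from j import *
st()"
```

```text
clock: 16.7
position: [0.4966, -0.1104, 0.0465]
ee_rot: [-3.115, -0.669, -0.094]
ft_force: [0.1, 0.1, -0.1]
width: 0.004
gripper_force: 0.0
clock: 17.32
position: [0.5109, -0.1113, 0.0456]
ee_rot: [-3.114, -0.667, -0.095]
ft_force: [-0.6, 0.9, -0.4]
width: 0.003
gripper_force: 0.0
jig tcp [-0.0221 -0.0192  0.0456] z [ 0.619  0.03  -0.785] y [ 0.021 -1.    -0.022] F jig [-0.7  0.9 -0.4] q [-0.72  0.26  2.4   1.74  0.4  -0.7 ] 0.002992870831061763
```

```bash
echo '{"drx": [0, 0, 0, 0, 0, 0], "dry": [0, 0, 0, 0, 0, 0], "drz": [0, 0, 0, 0, 0, 0], "tx": [0.8, 0.8, 0.8, 0.8, 0, 0], "ty": [0, 0, 0, 0, 0, 0], "tz": [0.6, 0.6, 0.6, 0.6, 0, 0], "aperture": [0, 0, 0, 0, 0, 0]}' | python3 -m pendant
python3 -c "
from j import *
st()"
echo '{"drx": [0, 0, 0, 0], "dry": [0, 0, 0, 0], "drz": [0, 0, 0, 0], "tx": [0.4, 0.3, 0, 0], "ty": [0, 0, 0, 0], "tz": [0.3, 0.24, 0, 0], "aperture": [0, 0, 0, 0]}' | python3 -m pendant
python3 -c "
from j import *
st()"
```

```text
clock: 18.08
position: [0.5309, -0.113, 0.0462]
ee_rot: [-3.114, -0.668, -0.095]
ft_force: [0.2, -0.0, -0.2]
width: 0.006
gripper_force: 0.0
jig tcp [-0.002  -0.0189  0.0462] z [ 0.619  0.03  -0.785] y [ 0.021 -1.    -0.022] F jig [ 0.2  0.  -0.2] q [-0.68  0.28  2.36  1.73  0.38 -0.65] 0.0062209929704123154
clock: 18.58
position: [0.5354, -0.1134, 0.0463]
ee_rot: [-3.114, -0.668, -0.095]
ft_force: [0.2, 0.6, 0.1]
width: 0.004
gripper_force: 0.0
jig tcp [ 0.0025 -0.0189  0.0463] z [ 0.619  0.03  -0.785] y [ 0.021 -1.    -0.022] F jig [0.1 0.6 0.1] q [-0.67  0.28  2.35  1.72  0.37 -0.64] 0.004192053242297641
```

Units first: shifts go in units of 5 mm and turns go in units of 0.2 rad. So 0.002 m is 0.4, 0.0003 m is 0.06.

```bash
echo '{"drx": [0, 0, 0], "dry": [0, 0, 0], "drz": [0, 0, 0], "tx": [0.06, 0, 0], "ty": [0, 0, 0], "tz": [0.4, 0, 0], "aperture": [0, 0, 0]}' | python3 -m pendant
python3 -c "
from j import *
st()"
echo '{"drx": [0, 0, 0], "dry": [0, 0, 0], "drz": [0, 0, 0], "tx": [0.04, 0, 0], "ty": [0, 0, 0], "tz": [0.3, 0, 0], "aperture": [0, 0, 0]}' | python3 -m pendant
python3 -c "
from j import *
st()"
```

```text
clock: 18.95
position: [0.5376, -0.1133, 0.0459]
ee_rot: [-3.114, -0.67, -0.095]
ft_force: [-2.6, 0.9, 7.5]
width: 0.008
gripper_force: 4.0
jig tcp [ 0.0046 -0.0186  0.0459] z [ 0.621  0.03  -0.783] y [ 0.021 -1.    -0.022] F jig [-2.7  0.6  7.5] q [-0.66  0.29  2.34  1.74  0.37 -0.65] 0.007724782014720163
clock: 19.32
position: [0.5379, -0.1133, 0.0456]
ee_rot: [-3.115, -0.671, -0.095]
ft_force: [-19.2, 1.9, 28.3]
width: 0.007
gripper_force: 16.8
jig tcp [ 0.0049 -0.0185  0.0456] z [ 0.621  0.029 -0.783] y [ 0.021 -1.    -0.021] F jig [-19.3  -0.   28.3] q [-0.66  0.29  2.34  1.75  0.37 -0.66] 0.007085572370327259
```

It pushes with about 19 N on the fence and 28 N on the bed. I'll hold it and check the fit with the last picture.

```bash
echo '{"drx": [0, 0, 0, 0], "dry": [0, 0, 0, 0], "drz": [0, 0, 0, 0], "tx": [0, 0, 0, 0], "ty": [0, 0, 0, 0], "tz": [0, 0, 0, 0], "aperture": [0, 0, 0, 0]}' | python3 -m pendant
python3 - <<'E'
from j import *
st(); a=ctrl.camera('side')[:,:,::-1][180:320,230:370]; b=ctrl.camera('scene')[:,:,::-1][140:260,180:340]; st()
cv2.imwrite('pics/fin.png',np.hstack([cv2.resize(a,(400,400),interpolation=3),cv2.copyMakeBorder(cv2.resize(b,(400,300),interpolation=3),0,100,0,0,0)]))
E
```

```text
clock: 19.82
position: [0.5379, -0.1133, 0.0456]
ee_rot: [-3.115, -0.671, -0.095]
ft_force: [-19.1, 1.9, 27.4]
width: 0.003
gripper_force: 16.8
jig tcp [ 0.0049 -0.0185  0.0456] z [ 0.621  0.029 -0.783] y [ 0.021 -1.    -0.021] F jig [-19.2  -0.   27.4] q [-0.66  0.29  2.34  1.75  0.37 -0.66] 0.0025205556069141178
jig tcp [ 0.0049 -0.0185  0.0456] z [ 0.621  0.029 -0.783] y [ 0.021 -1.    -0.021] F jig [-19.9   0.6  28.1] q [-0.66  0.29  2.34  1.75  0.37 -0.66] 0.005988474215973973
```

View pics/fin.png

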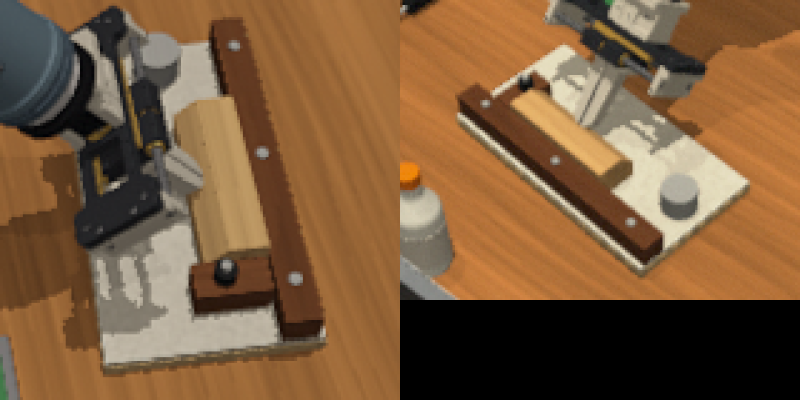

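The cleat is flush along the fence, its end at the stop (side crop: end corner at about (268,250)), and the fingertips press on the bevel. One numeric check of the end corner before handing in.

Run:
```python
from j import *
f=lambda n,p,z:np.round((J[:3,:3].T@(onz(n,p,z)[0]-J[:3,3])),4)
print('near FR',f('side',(230+268*.35,180+250*.35),.058),'far FR',f('side',(230+233*.35,180+98*.35),.058))
print('scene far-end top corners',f('scene',(180+(614-400)*.4,140+183*.4),.058),f('scene',(180+(632-400)*.4,140+160*.4),.058))
print('side stop top front-right',f('side',(230+272*.35,180+261*.35),.046))
```

```text
near FR [ 0.048  -0.0977  0.058 ] far FR [0.0506 0.0533 0.058 ]
scene far-end top corners [0.045  0.0763 0.058 ] [0.0088 0.0666 0.058 ]
side stop top front-right [ 0.0518 -0.1006  0.046 ]
```

```bash
python3 -c "
from j import *
st(); print(ctrl.close_job())"
```

```text
jig tcp [ 0.0049 -0.0185  0.0456] z [ 0.621  0.029 -0.783] y [ 0.021 -1.    -0.021] F jig [-19.9   0.6  28.1] q [-0.66  0.29  2.34  1.75  0.37 -0.66] 0.005988474215973973
the job is handed in; nothing more can be done
None
```

The job is handed in, with no verdict returned: the cleat is flat on the bed, bevel away from the fence, flush along the fence and up against the stop, with the arm still pushing diagonally at about 20 N towards the fence and 28 N down; a rough end-corner reading from the scene camera was 12–20 mm off the side camera's, and I put that down to pixels I misread and didn't re-check.

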